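# Hold a moisture meter on a wooden mortar's rim

### The arm

A 6-joint arm with a two-finger parallel gripper is mounted at the origin on the work surface. World frame = base frame: x ahead of the robot, y to its left, z up, the work surface at z = 0. Lengths are in m, angles in rad, forces in N, time in s.
With the tool pointing down it reaches from about 0.325 to 1 m from the base axis. Payload 5.1 kg.
Tool frame: the origin (TCP) lies on the centre line of the jaws, within the pads' length; the fingertips stand 11 mm ahead of it and the grasp point (between the pads) lies 8 mm behind it; y points along the fingers, z is the direction in which the jaws open and shut, and the axes are right-handed (so a half turn about y gives the same grasp; the last joint's range is limited). The gripper opens to 85 mm and grips with 20 to 120 N. Pads are 22 mm wide; open, the fingers measure 114 mm over their backs; the gripper's body (76 mm by 85 mm) begins 54 mm behind the grasp point. The pads swing forward as they close: fully open they stand 13 mm farther back than shut.
Start: joints at [1.107, 0.124, 1.65, -0, 1.367, -0.083], TCP at [0.242, 0.603, 0.242] pointing down, gripper open.
Joint ranges: [-2.61, 2.61], [-1.02, 2.33], [0.03, 2.71], [-1.35, 4.49], [0.32, 2.68], [-2.91, 2.91]. Speed limits (rad/s): [2.57, 2.57, 3.14, 3.14, 3.14, 3.14].

### API

Orientations are given as a rotation vector (axis times angle).
In Python, from plant import manip gives the robot as it stands. The module is installed in compiled form; this text tells all that it offers.
- The arm moves only by the tool servo_tool, never from a script. Its argument "commands" is one flat list of numbers, 5 for each row, row after row: the closure, from -1 (fully open) to 1 (shut), then the shift along the tool's x, y, z in cm, then the turn about the tool's y in rad. In form: [hand, x, y, z, yaw, hand, x, y, z, yaw, ...]. A call has 1 to 5 rows; each row shifts and turns the commanded pose from where the row before left it, along the tool's axes as they then stand; what a row does not reach is not made up. A row lasts 1/12 s, in which the tool goes at most 41.7 mm and 7.16 degrees, less where a joint would pass 70% of its speed; a pose out of reach is approached as far as the arm can. A call with a gripper value outside its range is refused whole. The fingers move at their own pace and stop on an object; "newtons" is the grip in N (left out, the last holds). Time passes only in rows, so rows that do not move let the fingers close. It gives the time, the measured TCP pose, the force and the opening at its end, in the units of the state.
- manip.state(): the state, without advancing time (a new reading comes with each control period).
- manip.get_image(name): name is "scene" or "top" or "wrist"; returns a dict with "pixels" (400x640x3 uint8, blue, green, red), "camera_matrix" (3x3 intrinsics, pixels), "eye" and "rotation" of the camera in the world. Camera axes: x right, y down, z forward; pixel columns grow to the right and rows downward; lengths in m; the calibration is good to about 2 mm. A picture is of the moment at which its call begins. There is no depth.
- manip.sign_off(): hands the job in, once; it reports no verdict.
The state is a dict: "time": time; "joint_positions": joint angles; "qvel": joint speeds; "joint_torque": joint torques, N m; "ee_pos": TCP position; "tcp_rot": TCP orientation; "contact_force": force on the tool from outside, world axes, zero at the start; "torque": the same for the moment, N m; "gripper_width": finger opening in m.
Only numpy, scipy, OpenCV 4.12 (cv2) and the standard library are available. Lean on these libraries where they do the work, as an engineer would, in place of code of your own. Each camera call takes 0.05 s, during which the arm holds its last target.

### The job

The washed wooden mortar must be checked for dryness: pull the blue cabinet's drawer well open by its handle, lift the yellow moisture meter out of its holder, and hold it upright with its sprung steel nose wholly on the white mark on the mortar's rim, pressed lightly so that the nose is about half-way in. Finish while still holding the meter there in the gripper, touching the mortar with nothing but the nose. Do not shift the mortar, press hard on it, or disturb the other things around.

Things in the scene. Friction and masses are not known exactly. Their poses are not given: they have to be found in the camera images.
- cabinet: Blue steel cabinet, fixed, 250 deep (x) x 240 wide (y) x 160 high, with one grey-fronted drawer. Origin on the platform, 80 mm in front of (-x of) the middle of the cabinet's face; its x axis points from the drawer's front into the cabinet, z up.
- drawer (a joint): The drawer's slide: 0 shut (as at the start), 0.18 m fully open; it opens along the cabinet's -x axis, with light friction (about 2 N), and stays where it is left. Its front panel is 12 mm thick, its top edge 148 mm above the platform. The side walls end 61 mm above the platform.
- drawer_handle (a point): Middle of the drawer's steel bar handle: a round bar 10 mm thick and 100 mm long along the cabinet's y axis, 132 mm above the platform, 28 mm below the cabinet's top; 40 mm of free space between bar and drawer front. It moves with the drawer.
- meter_center (a point): Centre of the yellow meter's housing, 24 (x) x 36 (y) x 85 (z) mm, about 150 g, display on its -x face, z up. Starts upright in the drawer, axes as the cabinet's, 87 mm behind the front of the drawer's panel (75 mm behind the cabinet's face when shut), underside 48 mm above the platform, loose (2 mm play) in a black holder that hides its lowest 18 mm; lift 130 mm to clear the panel.
- nose_tip (a point): Flat lower end of the meter's nose, a steel pin 8 mm thick on the housing's axis, that projects 26 mm below the housing's underside when free (68.5 mm below the housing's centre).
- nose (a joint): How far the nose is pressed into the housing: 0 free, 0.014 m bottomed. Spring: 0.4 N to start, then 0.4 N per mm (3.2 N at half-way, 7 mm).
- mortar: Large turned wooden mortar, 4.5 kg, standing upright, 200 high, 204 across the rim; flat rim about 36 mm wide around a deep hollow. Origin at the centre of its underside.
- mark (a point): Centre of the round white painted mark, 24 mm across, on the top face of the mortar's rim, 200 mm above the platform, 83 mm from the mortar's axis along its -x axis.
- cup: Stainless cup, 72 across, 90 high, between the cabinet and the mortar; leave alone. Origin at the centre of its underside.
- pestle: Short dark wooden pestle lying between the cabinet and the mortar, 160 long (its x axis), 44 thick; leave alone. Origin under its middle.
- bowl: White enamel bowl, 150 across, 60 high; leave alone. Origin at the centre of its underside.
- jar: Orange plastic jar with a white lid, 96 across, 130 high; leave alone. Origin at the centre of its underside.
- mug: White enamel mug, 76 across, 85 high, handle along its +y axis; leave alone. Origin at the centre of its underside.
- flask: Green flask with a steel cap, 70 across, 150 high; leave alone. Origin at the centre of its underside.
Things that resemble listed ones, but are neither listed nor needed, are in the scene too. What is shaped like the mortar but red is not meant.

How it is judged:
On the way, in this order (a step that is already met when the one before it is completed fails the run):
1. the drawer has been pulled well open (more than 120 mm) (value of joint drawer above 0.12 m), for 0.2 s.
2. the meter has been lifted clear of its holder in the gripper (height (world z) of meter_center above 0.15 m and contact force between the fingers and meter above 1 N), for 0.2 s.
At the end, for the whole second after the job is handed in: The gripper still holds the meter at rest, upright within 8 degrees, the nose's tip on the mortar's rim within 9 mm of the mark's centre, pressed in between 3 and 11 mm with a contact force of 0.8 to 8 N; the robot itself does not touch the mortar, which stands upright (horizontal distance between nose_tip and mark below 0.009 m and angle between meter_center's own z axis and vertical below 0.14 rad and height (world z) of meter_center above 0.24 m and value of joint nose between 0.003 and 0.011 m and contact force between meter and mortar between 0.8 and 8 N and contact force between the fingers and meter above 1 N and contact force between each of the arm, the fingers and mortar below 0.1 N and linear speed of meter below 0.02 m/s and angle between mortar's own z axis and vertical below 0.05 rad); the arm keeps its last pose, push and grip.
It fails at once if the mortar is shifted more than 20 mm (distance of mortar from where it was at the start of the episode above 0.02 m).
It fails at once if the meter is pressed or knocked on the mortar with more than 20 N (contact force between meter and mortar above 20 N).
It fails at once if another thing (cup, pestle, bowl, jar, mug, flask) is moved more than 30 mm (distance of any of cup, pestle, bowl, jar, mug, flask from where it was at the start of the episode above 0.03 m).
It also fails if it takes over 64 s, if anything falls off the work surface, if the arm or the gripper's body presses on something with over 40 N, if the wrist force passes 120 N, or if a joint passes its speed limit or range.

## Working session

There is one attempt and no reset: what is moved stays moved. The work goes in short steps, Python scripts to look and compute and a tool call to move; the robot and the scene stay as the last step left them, time stands still between calls to the robot, and variables do not carry over. Pictures are saved under pics/ and viewed, and the job is handed in when it is done.

Besides the shell and the picture viewer there is one more tool, called as a command line: name --argument value ..., lists and objects as JSON in quotes. servo_tool: Moves the arm, as the interface text tells. Its arguments: {"type":"object","properties":{"commands":{"type":"array","items":{"type":"number"}},"newtons":{"type":"number"}},"required":["commands"]}

```bash
mkdir -p pics; python3 - <<'E'
from plant import manip
import cv2,numpy as np
s=manip.state()
for k,v in s.items(): print(k,np.round(v,3))
for n in ["scene","top","wrist"]:
    d=manip.get_image(n); cv2.imwrite(f"pics/{n}0.png",d["pixels"])
    print(n,d["camera_matrix"],d["eye"],d["rotation"])
E
```

```text
time 0.0
joint_positions [ 1.107  0.125  1.652 -0.     1.368 -0.083]
qvel [-0.001  0.001  0.    -0.002 -0.001 -0.002]
joint_torque [ 1.0000e-03 -4.2362e+01 -3.6545e+01 -0.0000e+00  7.0000e-03  0.0000e+00]
ee_pos [0.241 0.603 0.241]
tcp_rot [-1.552  0.299 -0.298]
contact_force [-0.879  0.178 -0.463]
torque [-0.083 -0.028 -0.022]
gripper_width 0.085
scene [[495.08946155   0.         325.55406497]
 [  0.         495.08946155 196.32919989]
 [  0.           0.           1.        ]] [ 0.0115107  -0.2798691   1.69668558] [-2.38526939  1.48193466 -0.28221354]
top [[442.7373825    0.         315.31592281]
 [  0.         442.7373825  205.59496903]
 [  0.           0.           1.        ]] [0.20163912 0.0165769  1.89563575] [-2.12697267  2.1257172  -0.23156568]
wrist [[280.8712813    0.         318.64901407]
 [  0.         280.8712813  190.98935189]
 [  0.           0.           1.        ]] [0.17483498 0.62968082 0.37371456] [2.39500458 1.62282453 0.23190657]
```

View pics/scene0.png

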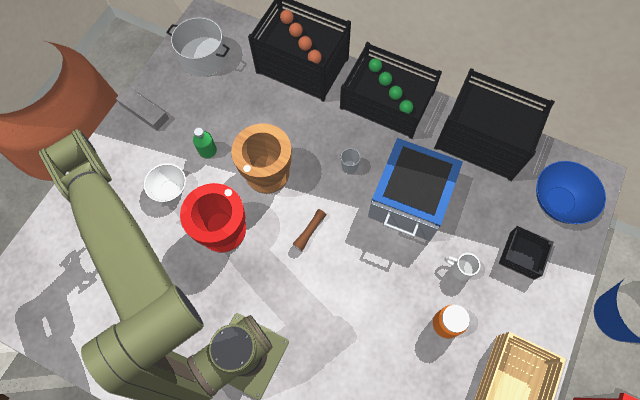

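View pics/top0.png

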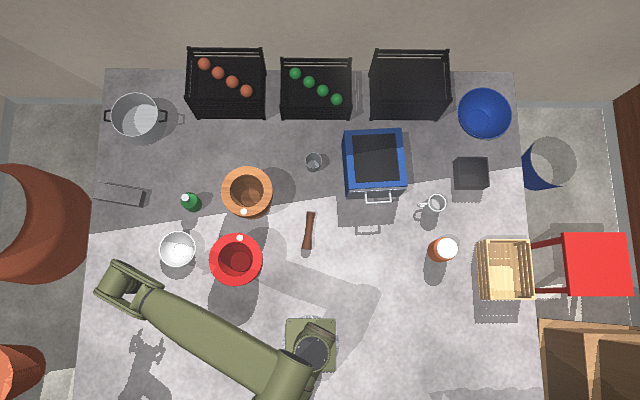

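View pics/wrist0.png

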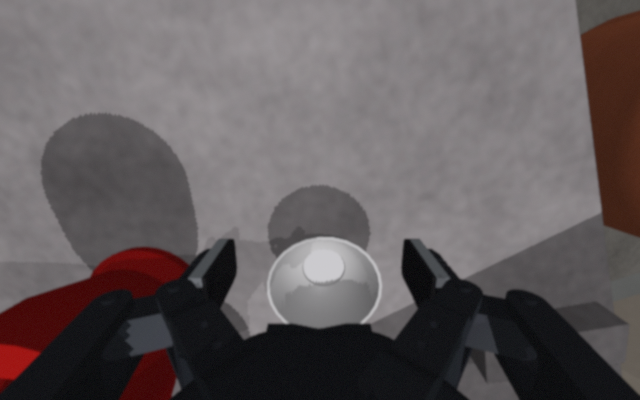

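The pictures show the wooden mortar at top (246,191) with its mark at (243,212), the cabinet at (375,160) with its handle at (378,197). The red mortar at (236,259) is the decoy. Next I zoom in and measure.

```bash
cat > h.py <<'E'
from plant import manip
import cv2,numpy as np
from scipy.spatial.transform import Rotation as R
def cam(n):
    d=manip.get_image(n); return d
def ray(d,u,v):
    K=d["camera_matrix"]; r=np.linalg.inv(K)@np.array([u,v,1.]); return R.from_rotvec(d["rotation"]).as_matrix()@r
def onz(d,u,v,z):
    r=ray(d,u,v); e=np.array(d["eye"]); return e+r*(z-e[2])/r[2]
def proj(d,p):
    q=R.from_rotvec(d["rotation"]).as_matrix().T@(np.array(p)-d["eye"]); q=d["camera_matrix"]@q; return q[:2]/q[2]
def tri(ds,uvs):
    A=np.zeros((3,3));b=np.zeros(3)
    for d,(u,v) in zip(ds,uvs):
        r=ray(d,u,v); r/=np.linalg.norm(r); P=np.eye(3)-np.outer(r,r); A+=P; b+=P@np.array(d["eye"])
    return np.linalg.solve(A,b)
E
python3 - <<'E'
import cv2
t=cv2.imread("pics/top0.png"); s=cv2.imread("pics/scene0.png")
cv2.imwrite("pics/tc.png",cv2.resize(t[120:240,330:450],None,fx=5,fy=5,interpolation=cv2.INTER_CUBIC))
cv2.imwrite("pics/sc.png",cv2.resize(s[130:250,350:480],None,fx=5,fy=5,interpolation=cv2.INTER_CUBIC))
cv2.imwrite("pics/tm.png",cv2.resize(t[155:295,190:290],None,fx=4,fy=4,interpolation=cv2.INTER_CUBIC))
E
```

```text
(no output)
```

View pics/tc.png

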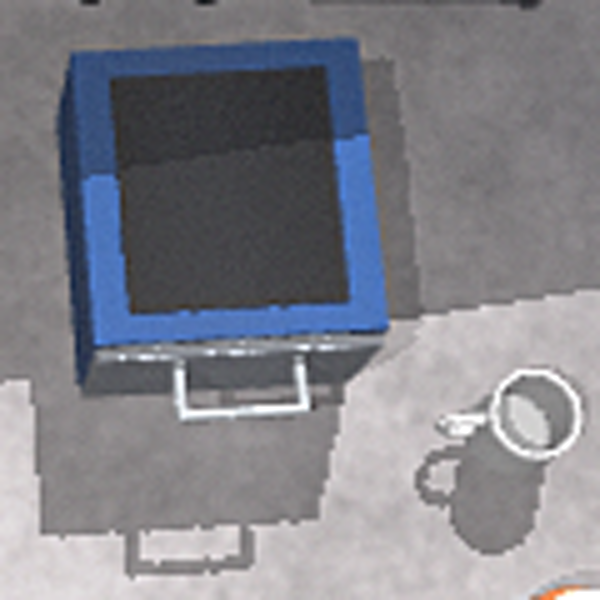

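View pics/sc.png

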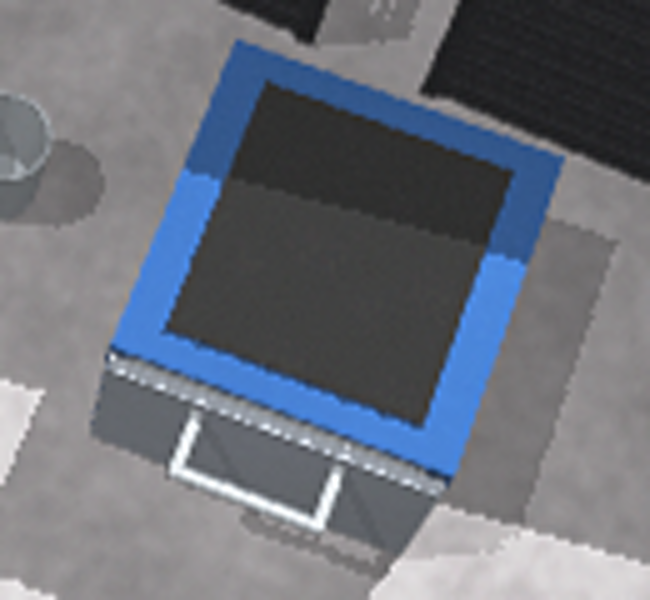

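View pics/tm.png

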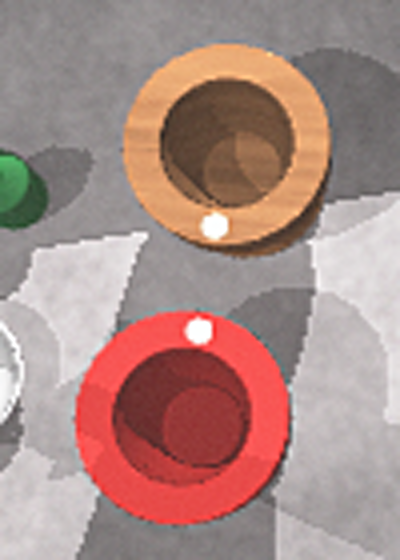

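```bash
python3 - <<'E'
from h import *
t=cam("top");s=cam("scene")
def blob(m,seed):
    n,l,st,c=cv2.connectedComponentsWithStats(m.astype(np.uint8)*255)
    i=min(range(1,n),key=lambda i:np.hypot(*(c[i]-seed))-0.05*st[i,4]**.5); return l==i,c[i],st[i]
for n,d,sb,sm in (("top",t,(375,160),(243,212)),("scene",s,(415,185),(247,168))):
    im=d["pixels"].astype(int);b,g,r=im[...,0],im[...,1],im[...,2]
    x0,y0=sm
    w=np.zeros(b.shape,bool); w[y0-8:y0+9,x0-8:x0+9]=(im.min(2)>190)[y0-8:y0+9,x0-8:x0+9]
    ys,xs=np.nonzero(w); print(n,"mark",xs.mean(),ys.mean(),w.sum(), onz(d,xs.mean(),ys.mean(),.2).round(4))
    # blue top
    m=(b-r>70)&(b>110); m[:, :sb[0]-60]=0; m[:,sb[0]+60:]=0; m[:sb[1]-60]=0;m[sb[1]+60:]=0
    cs,_=cv2.findContours(m.astype(np.uint8),cv2.RETR_EXTERNAL,cv2.CHAIN_APPROX_NONE); c=max(cs,key=cv2.contourArea)
    W=np.array([onz(d,*p[0],.16)[:2] for p in c]); rect=cv2.minAreaRect((W*1000).astype(np.float32)); print("blue",rect, cv2.boxPoints(rect).round(0).tolist())
    # wood rim
    hsv=cv2.cvtColor(d["pixels"],cv2.COLOR_BGR2HSV)
    M=(hsv[...,0]>8)&(hsv[...,0]<22)&(hsv[...,1]>90)&(hsv[...,2]>120); M[:, :x0-40]=0;M[:,x0+60:]=0;M[:y0-70]=0;M[y0+40:]=0
    cs,_=cv2.findContours(M.astype(np.uint8),cv2.RETR_EXTERNAL,cv2.CHAIN_APPROX_NONE); c=max(cs,key=cv2.contourArea)
    W=np.array([onz(d,*p[0],.2)[:2] for p in c]); print("rim",cv2.minEnclosingCircle((W*1000).astype(np.float32)))
# handle
hb=[(330+np.array(a)/5-.4) for a in []]
def T(x,y): return 330+x/5-.4,120+y/5-.4
def S(x,y): return 350+x/5-.4,130+y/5-.4
for a,b in ((T(183,413),S(178,468)),(T(308,406),S(320,524))):
    print("handle end",tri([t,s],[a,b]).round(4), onz(t,*a,.132).round(4),onz(s,*b,.132).round(4))
E
```

```text
top mark 243.28571428571428 211.02857142857144 35 [0.5186 0.2628 0.2   ]
blue ((726.989990234375, -264.8293151855469), (201.7963104248047, 239.7478485107422), 3.7833425998687744) [[618.0, -152.0], [634.0, -391.0], [836.0, -378.0], [820.0, -139.0]]
rim ((600.69580078125, 254.287109375), 102.0498275756836)
scene mark 246.5 168.0 42 [0.5163 0.263  0.2   ]
blue ((748.4230346679688, -263.2369689941406), (250.06695556640625, 239.91400146484375), 3.684917449951172) [[616.0, -152.0], [631.0, -391.0], [881.0, -375.0], [865.0, -135.0]]
rim ((598.5960083007812, 253.6202392578125), 102.12710571289062)
handle end [ 0.5697 -0.2263  0.1277] [ 0.5691 -0.2261  0.132 ] [ 0.5678 -0.2262  0.132 ]
handle end [ 0.5731 -0.3267  0.1367] [ 0.5753 -0.3286  0.132 ] [ 0.5736 -0.3259  0.132 ]
```

```bash
python3 - <<'E'
from h import *
s=manip.state(); M=R.from_rotvec(s["tcp_rot"]).as_matrix(); print(M.round(3)); print(s["ee_pos"],s["joint_positions"])
z=M[:,2]; print("z heading",np.degrees(np.arctan2(z[1],z[0])))
E
```

```text
[[ 0.928 -0.     0.372]
 [-0.372 -0.001  0.928]
 [-0.    -1.    -0.001]]
[0.24147383 0.60316493 0.24171258] [ 1.10739240e+00  1.24134119e-01  1.65096461e+00  1.93470565e-05
  1.36751662e+00 -8.26236653e-02]
z heading 68.18267690285984
```

servo_tool --commands '[0, 0, -1, 0, 0.12, 0, 0, -1, 0, 0.12, 0, 0, -1, 0, 0.12, 0, 0, -1, 0, 0.12, 0, 0, -1, 0, 0.12]'

```text
time: 0.67
ee_pos: [0.2415, 0.6033, 0.2926]
tcp_rot: [-1.431, 0.769, -0.769]
contact_force: [-0.8, -0.3, -0.5]
gripper_width: 0.0426
```

servo_tool --commands '[0, 0, 0, 0, 0.12, 0, 0, 0, 0, 0.12, 0, 0, 0, 0, 0.12, 0, 0, 0, 0, 0.12, 0, 0, 0, 0, 0.046]'

```text
time: 1.08
ee_pos: [0.2416, 0.6033, 0.2921]
tcp_rot: [-1.237, 1.165, -1.166]
contact_force: [-0.2, 0.1, 0.9]
gripper_width: 0.0423
```

```bash
cat >> h.py <<'E'
def rel(target,head=None):
    s=manip.state(); M=R.from_rotvec(s["tcp_rot"]).as_matrix()
    print("t",round(s["time"],2),"tcp",np.round(s["ee_pos"],4),"f",np.round(s["contact_force"],1),"w",round(float(s["gripper_width"]),4),"zhead",np.degrees(np.arctan2(M[1,2],M[0,2])).round(2),"ydir",M[:,1].round(3))
    if target is not None: print("move cm",(M.T@(np.array(target)-s["ee_pos"])*100).round(2))
cx=np.array([.998,.065,0])
handle=np.array([.569,-.2757,.132])
E
python3 -c "
from h import *
rel(handle+[0,0,.1])"
```

```text
t 1.08 tcp [0.2416 0.6033 0.2921] f [-0.2  0.1  0.9] w 0.0423 zhead 3.4 ydir [-0. -0. -1.]
move cm [89.68  6.04 27.48]
```

servo_tool --commands '[0, 3.58, 0, 1.1, 0, 0, 3.58, 0, 1.1, 0, 0, 3.58, 0, 1.1, 0, 0, 3.58, 0, 1.1, 0, 0, 3.58, 0, 1.1, 0]'

```text
time: 1.5
ee_pos: [0.3081, 0.4267, 0.2921]
tcp_rot: [-1.239, 1.161, -1.162]
contact_force: [0.8, 0.9, 1.1]
gripper_width: 0.0429
```

servo_tool --commands '[0, 3.58, 0, 1.1, 0, 0, 3.58, 0, 1.1, 0, 0, 3.58, 0, 1.1, 0, 0, 3.58, 0, 1.1, 0, 0, 3.58, 0, 1.1, 0]'

```text
time: 1.92
ee_pos: [0.3744, 0.2515, 0.2924]
tcp_rot: [-1.238, 1.161, -1.162]
contact_force: [-0.0, 0.3, -0.4]
gripper_width: 0.0424
```

servo_tool --commands '[0, 3.58, 0, 1.1, 0, 0, 3.58, 0, 1.1, 0, 0, 3.58, 0, 1.1, 0, 0, 3.58, 0, 1.1, 0, 0, 3.58, 0, 1.1, 0]'

```text
time: 2.33
ee_pos: [0.4408, 0.0763, 0.2925]
tcp_rot: [-1.238, 1.161, -1.162]
contact_force: [0.3, 0.3, -0.2]
gripper_width: 0.0426
```

servo_tool --commands '[0, 3.58, 0, 1.1, 0, 0, 3.58, 0, 1.1, 0, 0, 3.58, 0, 1.1, 0, 0, 3.58, 0, 1.1, 0, 0, 3.58, 0, 1.1, 0]'

```text
time: 2.75
ee_pos: [0.5071, -0.099, 0.2924]
tcp_rot: [-1.238, 1.162, -1.163]
contact_force: [0.3, 1.3, -1.0]
gripper_width: 0.0429
```

servo_tool --commands '[0, 3.58, 0, 1.1, 0, 0, 3.58, 0, 1.1, 0, 0, 3.58, 0, 1.1, 0, 0, 3.58, 0, 1.1, 0, 0, 3.58, 0, 1.1, 0]'

```text
time: 3.17
ee_pos: [0.5736, -0.2741, 0.2921]
tcp_rot: [-1.239, 1.162, -1.162]
contact_force: [-0.1, 0.4, 0.6]
gripper_width: 0.0426
```

```bash
python3 -c "
from h import *
rel(handle+[0,0,.06])
d=cam('wrist');cv2.imwrite('pics/w1.png',d['pixels']);print(proj(d,handle))
print(proj(d,handle+[-.003,.05,0]),proj(d,handle+[.003,-.05,0]))"
```

```text
t 3.17 tcp [ 0.5736 -0.2741  0.2921] f [-0.1  0.4  0.6] w 0.0426 zhead 3.65 ydir [-0.  0. -1.]
move cm [ 0.14 10.01 -0.46]
[314.03832103 178.86141804]
[314.0243073 131.2850112] [314.05107046 222.14552809]
```

View pics/w1.png

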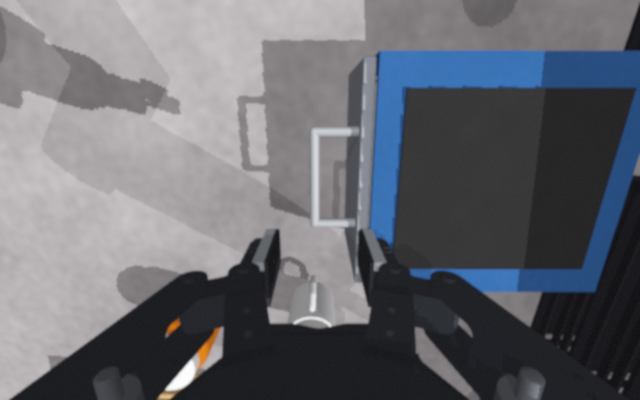

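The wrist view shows the bar at u≈316, rows 131–223, within about 2 mm of prediction. Next I descend.

servo_tool --commands '[0.3, 0.1, 0, -0.35, 0, 0.3, 0, 4, 0, 0, 0.3, 0, 4, 0, 0, 0.3, 0, 3, 0, 0, 0.3, 0, 1, 0, 0]' --newtons 40

```text
time: 3.63
ee_pos: [0.5665, -0.2708, 0.1659]
tcp_rot: [-1.241, 1.17, -1.153]
contact_force: [-0.5, 0.4, -1.0]
gripper_width: 0.03
```

servo_tool --commands '[0.3, 0, 1, 0, 0, 0.3, 0, 1, 0, 0, 0.3, 0, 1, 0, 0, 0.3, 0, 1, 0, 0, 0.3, 0, 0, 0, 0]'

```text
time: 4.05
ee_pos: [0.5694, -0.273, 0.131]
tcp_rot: [-1.239, 1.163, -1.161]
contact_force: [-1.1, 0.2, -0.2]
gripper_width: 0.0301
```

```bash
python3 -c "
from h import *
rel(handle)
d=cam('wrist');cv2.imwrite('pics/w2.png',d['pixels'])"
```

```text
t 4.05 tcp [ 0.5694 -0.273   0.131 ] f [-1.1  0.2 -0.2] w 0.0301 zhead 3.68 ydir [-0.001  0.001 -1.   ]
move cm [ 0.27 -0.1  -0.06]
```

View pics/w2.png

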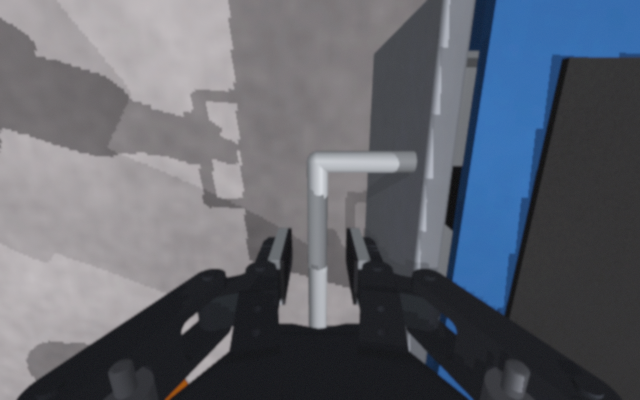

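The bar (u≈318) sits between the pads. I close on it.

servo_tool --commands '[1, 0, 0.3, 0, 0, 1, 0, 0, 0, 0, 1, 0, 0, 0, 0, 1, 0, 0, 0, 0, 1, 0, 0, 0, 0]' --newtons 40

```text
time: 4.52
ee_pos: [0.5687, -0.2738, 0.13]
tcp_rot: [-1.241, 1.164, -1.161]
contact_force: [-4.8, -0.8, 2.7]
gripper_width: 0.0087
```

servo_tool --commands '[1, 0, 0, -1, 0, 1, 0, 0, -1.5, 0, 1, 0, 0, -1.5, 0, 1, 0, 0, -1.5, 0, 1, 0, 0, -1.5, 0]'

```text
time: 4.93
ee_pos: [0.4999, -0.2782, 0.13]
tcp_rot: [-1.238, 1.159, -1.164]
contact_force: [3.0, -1.2, -1.0]
gripper_width: 0.0085
```

servo_tool --commands '[1, 0, 0, -2, 0, 1, 0, 0, -2, 0, 1, 0, 0, -2, 0, 1, 0, 0, -2, 0, 1, 0, 0, -1.2, 0]'

```text
time: 5.35
ee_pos: [0.407, -0.2841, 0.13]
tcp_rot: [-1.239, 1.161, -1.164]
contact_force: [2.2, -1.1, -0.9]
gripper_width: 0.0085
```

servo_tool --commands '[1, 0, 0, -0.6, 0, 1, 0, 0, 0, 0, 1, 0, 0, 0, 0, 1, 0, 0, 0, 0, 1, 0, 0, 0, 0]'

```text
time: 5.77
ee_pos: [0.403, -0.2843, 0.1299]
tcp_rot: [-1.239, 1.161, -1.162]
contact_force: [-2.2, -0.6, 4.9]
gripper_width: 0.0085
```

```bash
python3 -c "
from h import *
rel(None)
d=cam('top');cv2.imwrite('pics/t2.png',cv2.resize(d['pixels'][110:260,300:480],None,fx=4,fy=4))"
```

```text
t 5.77 tcp [ 0.403  -0.2843  0.1299] f [-2.2 -0.6  4.9] w 0.0085 zhead 3.7 ydir [ 0. -0. -1.]
```

View pics/t2.png

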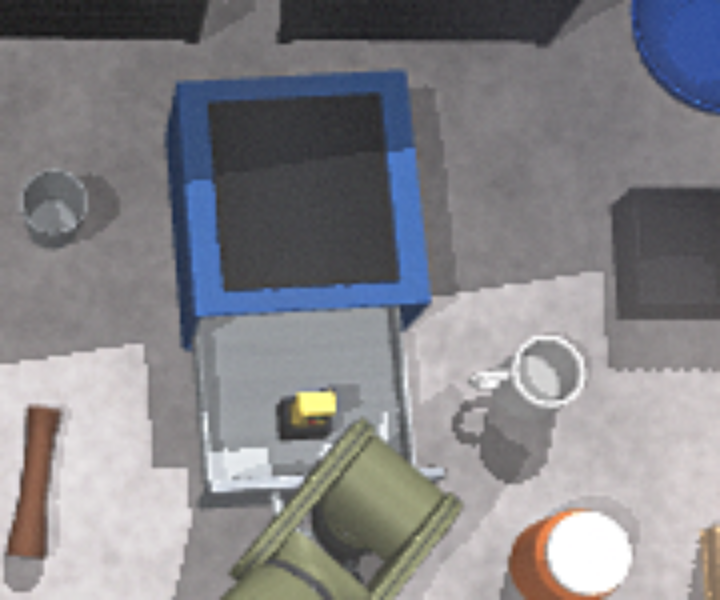

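The drawer is about 165 mm open and the yellow meter is visible. I release the bar and rise.

servo_tool --commands '[0.3, 0, 0, 0, 0, 0.3, 0, 0, 0, 0, 0.3, 0, 0, 0, 0, 0.3, 0, -1, 0, 0, 0.3, 0, -3, 0, 0]'

```text
time: 6.23
ee_pos: [0.3997, -0.2818, 0.1649]
tcp_rot: [-1.239, 1.171, -1.153]
contact_force: [0.1, -0.5, -0.5]
gripper_width: 0.03
```

servo_tool --commands '[0, 0, -4, 0, 0, -1, 0, -4, 0, 0, -1, 0, -4, 0, 0, -1, 0, 0, 0, 0, -1, 0, 0, 0, 0]'

```text
time: 6.65
ee_pos: [0.4034, -0.2851, 0.2938]
tcp_rot: [-1.239, 1.155, -1.168]
contact_force: [-0.7, 0.1, -0.9]
gripper_width: 0.0855
```

```bash
python3 - <<'E'
from h import *
rel(None)
ds={n:cam(n) for n in("top","scene","wrist")}
exp=np.array([.534,-.278,.133])
for n,d in ds.items():
    h=cv2.cvtColor(d['pixels'],cv2.COLOR_BGR2HSV); m=((h[...,0]>20)&(h[...,0]<33)&(h[...,1]>140)&(h[...,2]>110)).astype(np.uint8)
    k,l,st,c=cv2.connectedComponentsWithStats(m)
    p=proj(d,exp)
    print(n,p.round(1),[(st[i].tolist(),c[i].round(1).tolist(),onz(d,*c[i],.133).round(4).tolist()) for i in range(1,k) if st[i,4]>15 and np.hypot(*(c[i]-p))<90])
    u,v=p.astype(int)
    cv2.imwrite(f'pics/m_{n}.png',cv2.resize(d['pixels'][max(0,v-50):v+50,max(0,u-60):u+60],None,fx=5,fy=5) if n!="wrist" else d['pixels'])
E
```

```text
t 6.65 tcp [ 0.4034 -0.2851  0.2938] f [-0.7  0.1 -0.9] w 0.0855 zhead 3.67 ydir [ 0.006 -0.005 -1.   ]
top [379.2 210.7] []
scene [395.5 238.5] []
wrist [443.1 181.1] [([417, 155, 40, 41, 906], [440.8, 175.4], [0.5304, -0.2721, 0.133])]
```

View pics/m_wrist.png

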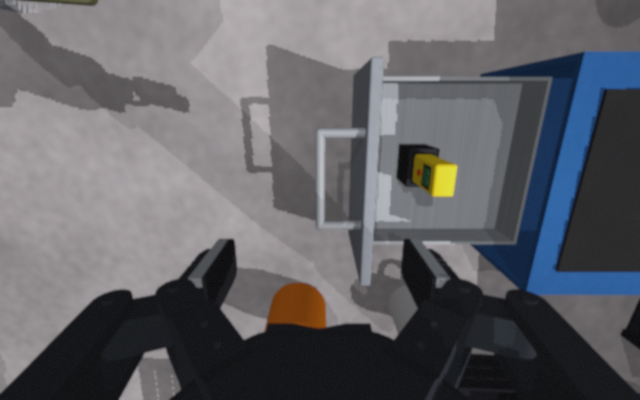

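View pics/m_top.png

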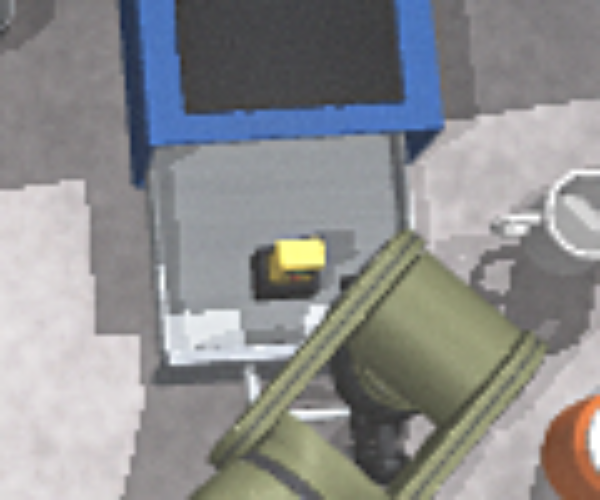

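View pics/m_scene.png

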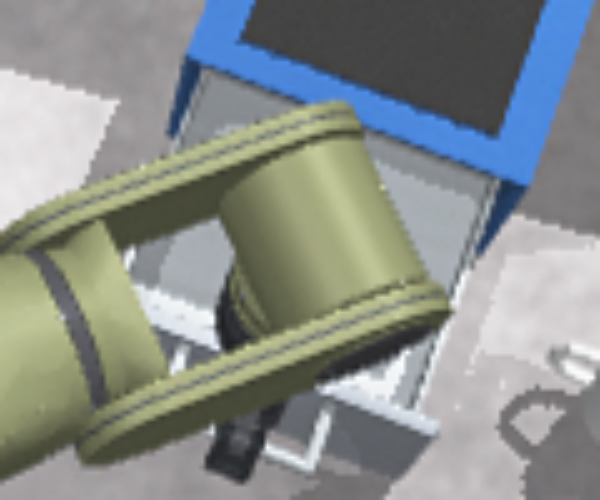

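The meter's top lies at top-view (379,211), matching the predicted (0.534, −0.278).

```bash
python3 -c "
from h import *
rel([.5335,-.278,.104])"
```

```text
t 6.8 tcp [ 0.4016 -0.2836  0.2878] f [ 0.3  0.8 -1.3] w 0.0857 zhead 3.67 ydir [-0.002  0.002 -1.   ]
move cm [ 0.32 18.36 13.23]
```

servo_tool --commands '[-0.4, 0.3, 0, 3.3, 0, -0.4, 0, 0, 3.3, 0, -0.4, 0, 0, 3.3, 0, -0.4, 0, 0, 3.3, 0, -0.4, 0, 0, 0, 0]'

```text
time: 7.22
ee_pos: [0.5371, -0.2774, 0.2853]
tcp_rot: [-1.239, 1.164, -1.156]
contact_force: [-1.0, 0.2, 0.1]
gripper_width: 0.0595
```

servo_tool --commands '[-0.4, 0, 3, 0, 0, -0.4, 0, 3, 0, 0, -0.4, 0, 3, 0, 0, -0.4, 0, 0, 0, 0, -0.4, 0, 0, 0, 0]'

```text
time: 7.63
ee_pos: [0.5321, -0.2775, 0.1957]
tcp_rot: [-1.24, 1.169, -1.156]
contact_force: [-0.2, -0.9, 1.0]
gripper_width: 0.0597
```

```bash
python3 -c "
from h import *
rel([.5335,-.278,.104])
d=cam('wrist');cv2.imwrite('pics/w3.png',d['pixels']);print(proj(d,[.5335,-.278,.133]))"
```

```text
t 7.63 tcp [ 0.5321 -0.2775  0.1957] f [-0.2 -0.9  1. ] w 0.0597 zhead 3.66 ydir [-0.006  0.004 -1.   ]
move cm [0.1  9.17 0.19]
[320.60064937 210.15972736]
```

View pics/w3.png

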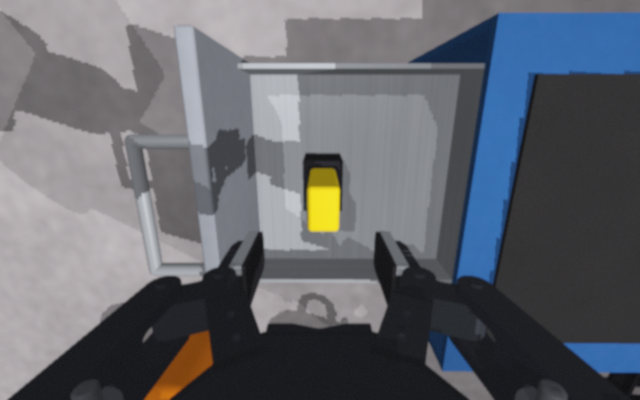

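```bash
python3 -c "
from h import *
d=cam('wrist')
cy=np.array([-.065,.998,0])
for c in ([.5335,-.278],[.5335,-.281]):
  for z in (.133,.066):
    print(c,z,[proj(d,np.array([*c,z])+a*.012*cx+b*.018*cy).round(0).tolist() for a,b in((-1,-1),(1,-1),(1,1),(-1,1))])
cv2.imwrite('pics/w3z.png',cv2.resize(d['pixels'][140:245,280:370],None,fx=5,fy=5))"
```

```text
[0.5335, -0.278] 0.133 [[303.0, 229.0], [334.0, 229.0], [335.0, 184.0], [302.0, 184.0]]
[0.5335, -0.278] 0.066 [[307.0, 201.0], [331.0, 201.0], [331.0, 166.0], [306.0, 166.0]]
[0.5335, -0.281] 0.133 [[303.0, 233.0], [334.0, 233.0], [334.0, 188.0], [302.0, 188.0]]
[0.5335, -0.281] 0.066 [[306.0, 204.0], [330.0, 204.0], [331.0, 169.0], [306.0, 169.0]]
```

View pics/w3z.png

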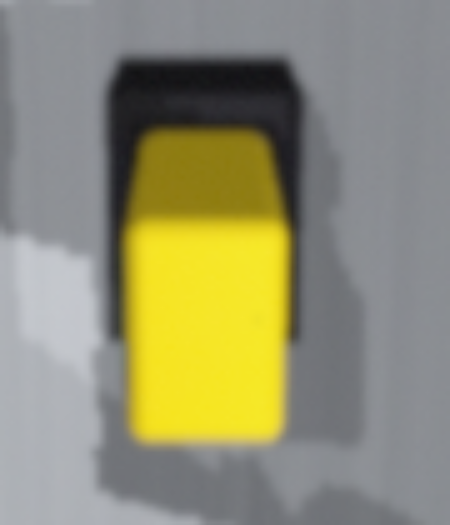

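The meter's top face fits y = −0.278 and sits about 2 mm further in x than assumed. I descend and grip.

servo_tool --commands '[-0.4, 0.1, 3, 0.3, 0, -0.4, 0, 2, 0, 0, -0.4, 0, 2, 0, 0, -0.4, 0, 1.2, 0, 0, -0.4, 0, 1, 0, 0]'

```text
time: 8.15
ee_pos: [0.5378, -0.28, 0.1082]
tcp_rot: [-1.238, 1.16, -1.164]
contact_force: [-1.2, -0.2, 0.2]
gripper_width: 0.0597
```

servo_tool --commands '[-0.4, 0, 0, 0, 0, -0.4, 0, 0, 0, 0, -0.4, 0, 0, 0, 0]'

```text
time: 8.4
ee_pos: [0.5382, -0.2801, 0.1092]
tcp_rot: [-1.238, 1.159, -1.164]
contact_force: [1.1, -0.2, 0.1]
gripper_width: 0.0599
```

servo_tool --commands '[1, 0, 0, 0, 0, 1, 0, 0, 0, 0, 1, 0, 0, 0, 0, 1, 0, 0, 0, 0, 1, 0, 0, 0, 0]' --newtons 40

```text
time: 8.82
ee_pos: [0.5374, -0.2797, 0.1081]
tcp_rot: [-1.239, 1.161, -1.163]
contact_force: [-0.8, 0.3, 3.8]
gripper_width: 0.0233
```

```bash
python3 -c "
from h import *
rel([.5335,-.278,.104])
d=cam('wrist');cv2.imwrite('pics/w4.png',d['pixels'])"
```

```text
t 8.82 tcp [ 0.5374 -0.2797  0.1081] f [-0.8  0.3  3.8] w 0.0233 zhead 3.67 ydir [ 0.001 -0.001 -1.   ]
move cm [-0.2   0.41 -0.38]
```

View pics/w4.png

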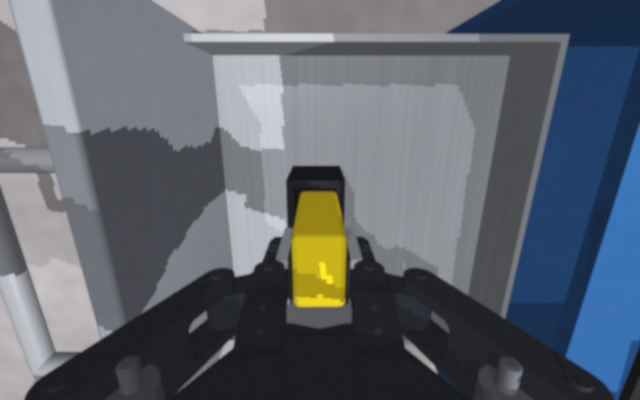

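Gripped at a width of 23 mm. I lift straight up.

servo_tool --commands '[1, 0, -1, 0, 0, 1, 0, -2, 0, 0, 1, 0, -3, 0, 0, 1, 0, -3, 0, 0, 1, 0, -3, 0, 0]'

```text
time: 9.28
ee_pos: [0.5366, -0.279, 0.228]
tcp_rot: [-1.239, 1.163, -1.16]
contact_force: [0.4, 1.1, -1.0]
gripper_width: 0.0235
```

servo_tool --commands '[1, 0, -3, 0, 0, 1, 0, -3, 0, 0, 1, 0, -3, 0, 0, 1, 0, -2, 0, 0, 1, 0, -1, 0, 0]'

```text
time: 9.7
ee_pos: [0.5379, -0.2798, 0.3517]
tcp_rot: [-1.238, 1.157, -1.166]
contact_force: [-0.0, -0.2, -1.7]
gripper_width: 0.0234
```

```bash
python3 -c "
from h import *
rel([.5175,.263,.34])
d=cam('wrist');cv2.imwrite('pics/w5.png',d['pixels'])"
```

```text
t 9.7 tcp [ 0.5379 -0.2798  0.3517] f [-0.  -0.2 -1.7] w 0.0234 zhead 3.67 ydir [ 0.005 -0.003 -1.   ]
move cm [-54.3    1.     1.44]
```

View pics/w5.png

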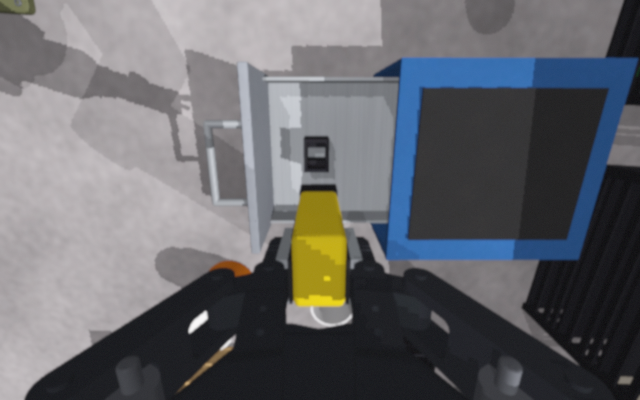

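The meter is out and upright. I carry it to above the mark.

servo_tool --commands '[1, -1.5, 0, 0, 0, 1, -2.5, 0, 0, 0, 1, -3, 0, 0, 0, 1, -3, 0, 0, 0, 1, -3, 0, 0, 0]'

```text
time: 10.17
ee_pos: [0.5275, -0.1475, 0.344]
tcp_rot: [-1.24, 1.167, -1.158]
contact_force: [0.0, 0.1, -1.8]
gripper_width: 0.0235
```

servo_tool --commands '[1, -3, 0, 0, 0, 1, -3, 0, 0, 0, 1, -3, 0, 0, 0, 1, -3, 0, 0, 0, 1, -3, 0, 0, 0]'

```text
time: 10.58
ee_pos: [0.5176, 0.0022, 0.3442]
tcp_rot: [-1.242, 1.166, -1.159]
contact_force: [-0.4, -0.0, -2.3]
gripper_width: 0.0235
```

servo_tool --commands '[1, -3, 0, 0, 0, 1, -3, 0, 0, 0, 1, -3, 0, 0, 0, 1, -3, 0, 0, 0, 1, -3, 0, 0, 0]'

```text
time: 11.0
ee_pos: [0.5078, 0.1515, 0.3442]
tcp_rot: [-1.243, 1.165, -1.16]
contact_force: [1.0, -0.4, -2.3]
gripper_width: 0.0232
```

servo_tool --commands '[1, -3, 0, 0.5, 0, 1, -3, 0, 0.5, 0, 1, -2.5, 0, 0.5, 0, 1, -1.5, 0, 0, 0, 1, -0.5, 0, 0, 0]'

```text
time: 11.42
ee_pos: [0.5161, 0.2577, 0.3438]
tcp_rot: [-1.245, 1.163, -1.158]
contact_force: [0.1, -0.3, -1.6]
gripper_width: 0.0236
```

servo_tool --commands '[1, 0, 0, 0, 0, 1, 0, 0, 0, 0, 1, 0, 0, 0, 0]'

```text
time: 11.67
ee_pos: [0.5176, 0.2545, 0.3465]
tcp_rot: [-1.24, 1.163, -1.163]
contact_force: [-0.5, -0.1, -1.7]
gripper_width: 0.0232
```

```bash
python3 -c "
from h import *
rel([.5175,.263,.34])
for n in ('wrist','top','scene'):
  d=cam(n);print(n,proj(d,[.5175,.263,.2]))
  cv2.imwrite('pics/p_%s.png'%n,d['pixels'] if n=='wrist' else cv2.resize(d['pixels'][110:260,170:320],None,fx=4,fy=4))"
```

```text
t 11.67 tcp [0.5176 0.2545 0.3465] f [-0.5 -0.1 -1.7] w 0.0232 zhead 3.62 ydir [-0.001 -0.001 -1.   ]
move cm [-0.85  0.65  0.04]
wrist [318.9275543  172.55348966]
top [243.21920315 211.31843141]
scene [246.67779747 167.70425588]
```

View pics/p_wrist.png

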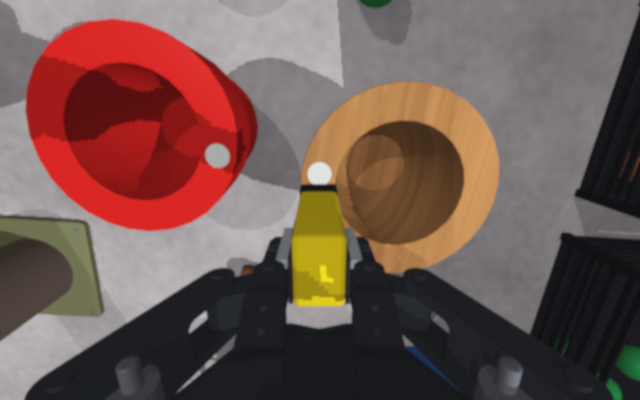

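View pics/p_scene.png

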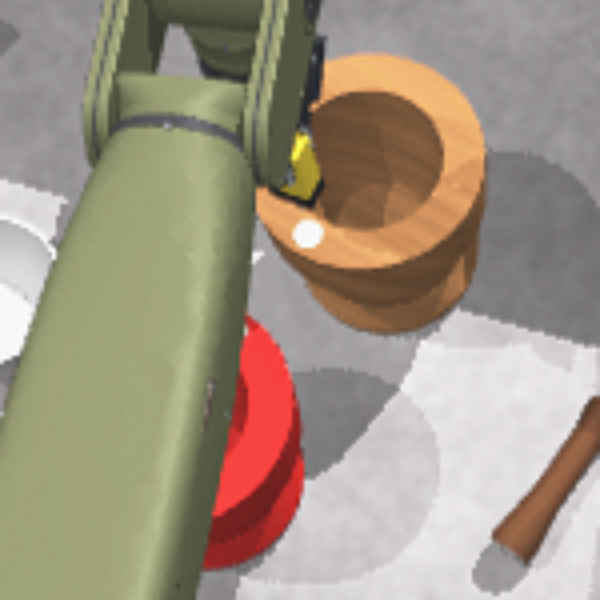

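View pics/p_top.png

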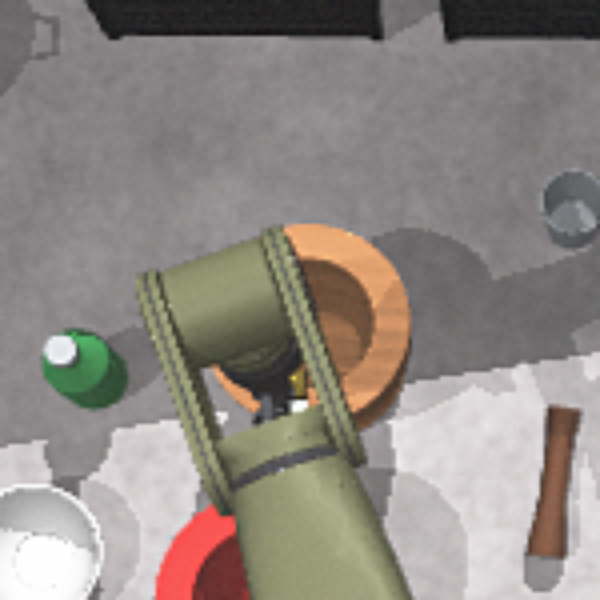

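The wrist view shows the mark at (319,173), as predicted. Next I check where the meter sits in the hand.

```bash
python3 - <<'E'
from h import *
d=cam('wrist'); s=manip.state(); M=R.from_rotvec(s["tcp_rot"]).as_matrix(); p=np.array(s["ee_pos"])
for dx in (0,-.002):
  for dy in (.0176-.0425,.0176+.0425):
    print(dx,dy,[proj(d,p+M@np.array([dx+a*.018,dy,b*.012])).round(1).tolist() for a,b in((-1,-1),(-1,1),(1,1),(1,-1))])
cv2.imwrite('pics/w6z.png',cv2.resize(d['pixels'][160:310,270:370],None,fx=4,fy=4))
E
```

```text
0 -0.024900000000000002 [[289.4, 240.7], [346.3, 240.7], [344.1, 312.1], [291.7, 312.1]]
0 0.0601 [[301.4, 186.4], [335.1, 186.5], [334.3, 232.8], [302.2, 232.8]]
-0.002 -0.024900000000000002 [[289.2, 236.4], [346.5, 236.4], [344.2, 308.5], [291.6, 308.4]]
-0.002 0.0601 [[301.3, 183.7], [335.2, 183.7], [334.3, 230.4], [302.2, 230.3]]
```

View pics/w6z.png

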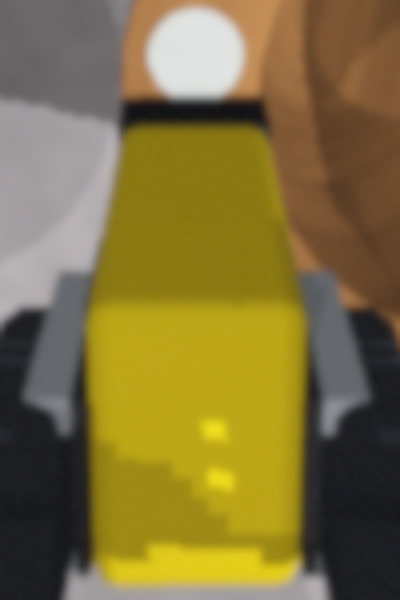

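servo_tool --commands '[1, -0.4, 0, 0, 0, 1, -0.3, 1, 0, 0, 1, 0, 1.5, 0, 0, 1, 0, 1.5, 0, 0, 1, 0, 1, 0, 0]'

```text
time: 12.28
ee_pos: [0.5164, 0.262, 0.2934]
tcp_rot: [-1.243, 1.164, -1.161]
contact_force: [-0.5, -0.1, -2.1]
gripper_width: 0.0235
```

servo_tool --commands '[1, 0, 0, 0, 0, 1, 0, 0, 0, 0, 1, 0, 0, 0, 0]'

```text
time: 12.53
ee_pos: [0.5176, 0.2624, 0.2975]
tcp_rot: [-1.239, 1.162, -1.162]
contact_force: [1.3, -0.1, -1.2]
gripper_width: 0.0235
```

```bash
python3 -c "
from h import *
rel([.5171,.2618,.279])
d=cam('scene');p=proj(d,[.5175,.263,.2]);print(p)
cv2.imwrite('pics/q_s.png',cv2.resize(d['pixels'][120:210,200:300],None,fx=6,fy=6,interpolation=cv2.INTER_CUBIC))
d=cam('top');p=proj(d,[.5175,.263,.2]);print(p)
cv2.imwrite('pics/q_t.png',cv2.resize(d['pixels'][170:250,200:300],None,fx=6,fy=6,interpolation=cv2.INTER_CUBIC))
"
```

```text
t 12.53 tcp [0.5176 0.2624 0.2975] f [ 1.3 -0.1 -1.2] w 0.0235 zhead 3.67 ydir [ 0.  0. -1.]
move cm [ 0.06  1.85 -0.06]
[246.67779747 167.70425588]
[243.21920315 211.31843141]
```

View pics/q_s.png

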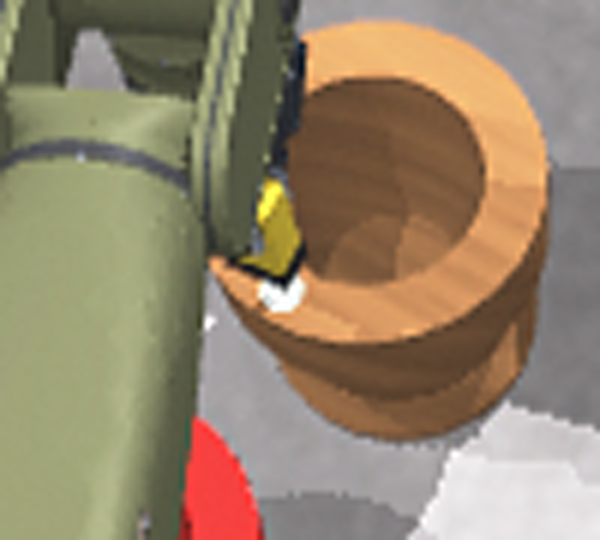

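View pics/q_t.png

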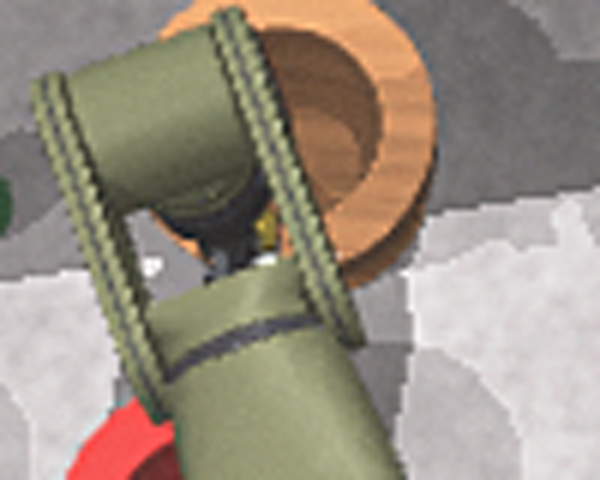

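```bash
python3 - <<'E'
from h import *
d=cam('scene'); s=manip.state(); M=R.from_rotvec(s["tcp_rot"]).as_matrix(); p=np.array(s["ee_pos"])
for dx in (0,-.0012): print([(proj(d,p+M@np.array([dx+a*.018,.0601,.0004+b*.012]))).round(1).tolist() for a,b in((-1,-1),(-1,1),(1,1),(1,-1))], proj(d,p+M@np.array([dx,.0861,.0004])).round(1))
E
```

```text
[[238.6, 163.7], [241.8, 157.6], [251.8, 161.4], [248.6, 167.6]] [246.4 165.9]
[[238.2, 163.6], [241.5, 157.4], [251.4, 161.3], [248.2, 167.5]] [246.  165.8]
```

The scene view puts the housing's base corners within about 1 px of prediction, so the nose is over the mark. I lower it slowly.

servo_tool --commands '[1, 0.05, 0.4, -0.05, 0, 1, 0, 0.3, 0, 0, 1, 0, 0.2, 0, 0, 1, 0, 0, 0, 0, 1, 0, 0, 0, 0]'

```text
time: 13.1
ee_pos: [0.5169, 0.2618, 0.2879]
tcp_rot: [-1.239, 1.162, -1.162]
contact_force: [-0.6, -0.4, -1.7]
gripper_width: 0.0232
```

servo_tool --commands '[1, 0, 0.1, 0, 0, 1, 0, 0.1, 0, 0, 1, 0, 0.1, 0, 0, 1, 0, 0, 0, 0, 1, 0, 0, 0, 0]'

```text
time: 13.52
ee_pos: [0.5171, 0.2619, 0.2856]
tcp_rot: [-1.238, 1.162, -1.162]
contact_force: [0.4, 0.0, -0.7]
gripper_width: 0.0235
```

servo_tool --commands '[1, 0, 0.1, 0, 0, 1, 0, 0.1, 0, 0, 1, 0, 0.1, 0, 0, 1, 0, 0, 0, 0, 1, 0, 0, 0, 0]'

```text
time: 13.93
ee_pos: [0.5171, 0.2619, 0.2825]
tcp_rot: [-1.238, 1.162, -1.162]
contact_force: [0.6, -0.6, 0.3]
gripper_width: 0.0233
```

```bash
python3 -c "
from h import *
f=[]
rel([.5171,.2618,.279])
for i in range(8):
  d=cam('scene');f.append([*manip.state()['contact_force'],*manip.state()['ee_pos']])
print(np.mean(f,0).round(4),np.std(f,0).round(4))
cv2.imwrite('pics/r_s.png',cv2.resize(d['pixels'][120:210,200:300],None,fx=6,fy=6,interpolation=cv2.INTER_CUBIC))
d=cam('wrist');cv2.imwrite('pics/r_w.png',d['pixels'])
"
```

```text
t 13.93 tcp [0.5171 0.2619 0.2825] f [ 0.6 -0.6  0.3] w 0.0233 zhead 3.67 ydir [ 0.  0. -1.]
move cm [ 0.01  0.35 -0.  ]
[ 0.0844 -0.0767  0.3607  0.5171  0.2619  0.2825] [6.234e-01 3.858e-01 5.189e-01 0.000e+00 0.000e+00 1.000e-04]
```

View pics/r_s.png

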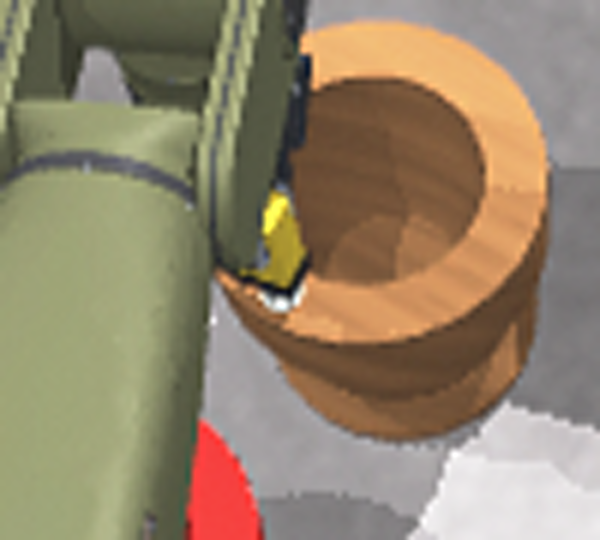

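View pics/r_w.png

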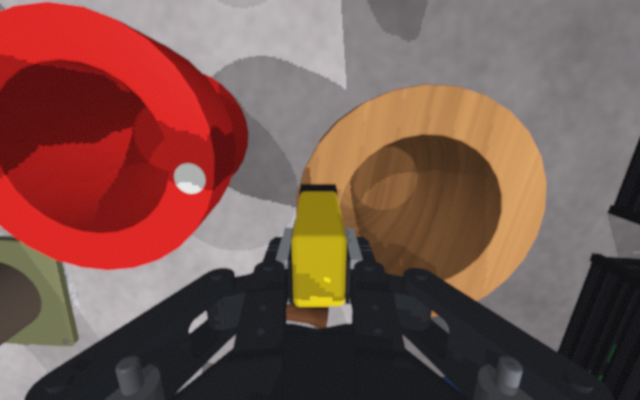

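With the held baseline at about −1.8 N, contact is now about 2.1 N, or 4 mm pressed in. The geometry gives 3.6 mm. I press 3 mm more.

servo_tool --commands '[1, 0, 0.1, 0, 0, 1, 0, 0.1, 0, 0, 1, 0, 0.1, 0, 0, 1, 0, 0, 0, 0, 1, 0, 0, 0, 0]'

```text
time: 14.8
ee_pos: [0.5171, 0.2619, 0.2795]
tcp_rot: [-1.238, 1.162, -1.162]
contact_force: [0.2, 0.3, 2.1]
gripper_width: 0.0238
```

servo_tool --commands '[1, 0, 0, 0, 0, 1, 0, 0, 0, 0, 1, 0, 0, 0, 0, 1, 0, 0, 0, 0, 1, 0, 0, 0, 0]'

```text
time: 15.22
ee_pos: [0.5171, 0.2619, 0.2794]
tcp_rot: [-1.238, 1.162, -1.162]
contact_force: [1.0, 0.2, 2.0]
gripper_width: 0.0237
```

```bash
python3 - <<'E'
from h import *
f=[]
rel([.5171,.2618,.279])
for i in range(12):
  d=cam('scene');s=manip.state();f.append([*s['contact_force'],*s['ee_pos']])
print(np.mean(f,0).round(4),np.std(f,0).round(4))
cv2.imwrite('pics/x_s.png',cv2.resize(d['pixels'][130:190,220:280],None,fx=10,fy=10,interpolation=cv2.INTER_CUBIC))
M=R.from_rotvec(s["tcp_rot"]).as_matrix(); p=np.array(s["ee_pos"])
print("base corners",[(proj(d,p+M@np.array([-.0012+a*.018,.0601,.0004+b*.012]))).round(1).tolist() for a,b in((-1,-1),(-1,1),(1,1),(1,-1))],"mark",proj(d,[.5175,.263,.2]))
d=cam('wrist');cv2.imwrite('pics/x_w.png',cv2.resize(d['pixels'][160:310,270:370],None,fx=4,fy=4))
E
```

```text
t 15.22 tcp [0.5171 0.2619 0.2794] f [1.  0.2 2. ] w 0.0237 zhead 3.66 ydir [ 0.  0. -1.]
move cm [0.01 0.04 0.  ]
[0.6926 0.2463 1.8769 0.5171 0.2619 0.2794] [0.7459 0.4532 0.6336 0.     0.     0.    ]
base corners [[239.2, 166.4], [242.5, 160.3], [252.3, 164.1], [249.1, 170.2]] mark [246.67779747 167.70425588]
```

View pics/x_s.png

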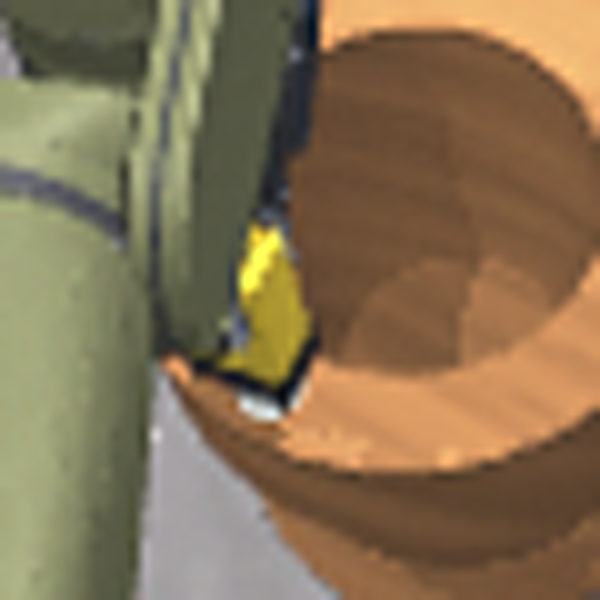

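View pics/x_w.png

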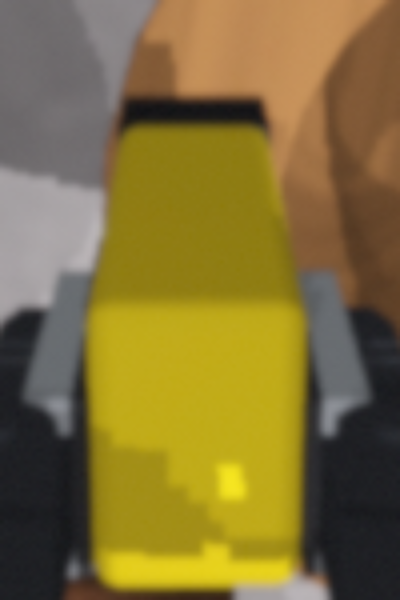

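```bash
python3 -c "
from h import *
print(manip.sign_off()); rel(None)"
```

```text
the job is handed in; nothing more can be done
None
the job is handed in; nothing more can be done
```

I opened the drawer about 165 mm by its handle and lifted the meter out of its holder. I carried it to the wooden mortar, lowered the nose onto the white mark, and handed the job in still holding it there. The sign-off gives no verdict.

These are the last checks before hand-in:
- **Nose position:** the position worked out from the arm pose and the images is about 1–2 mm from the mark's centre. The limit is 9 mm. The nose itself was hidden under the housing, so I inferred this from the housing's base corners, which matched the scene view to about 1 px.
- **Press depth:** two estimates differ slightly. The arm's height gives about 6.7 mm, and the measured force of about 3.7 N gives about 8 mm. Both are inside 3–11 mm. The force reading has about 0.6 N of noise.
- **Grip and posture:** the tool was vertical and at rest, with the grip at 40 N and the opening at 23.7 mm. The meter may lean in the fingers by about 1°, against a limit of 8°.
- **Surroundings:** I saw nothing else touched or moved, and the mortar looked unmoved. I judged this by eye from the pictures and did not measure the other objects' positions again.

The job took about 16 s of the 64 s allowed.

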